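# Open the filler cap of unknown hand on a cooling unit

### The job

Take the round teal filler cap off the white cooling unit. It has a quick thread that lets go within a quarter turn, but some units are right-handed and some left-handed and nothing outside shows which, so try it both ways and find the one that gives. Then lift the cap straight up out of the port and finish still holding it in the gripper, upright and still above the port with its foot a good 40 mm clear; leave everything else on the table where it is.

Things in the scene. Friction and masses are not known exactly. Their poses are not given: they have to be found in the camera images.
- cap_center (a point): centre of the knob of the teal knurled round cap: 48 mm diameter, 26 mm tall, so this point is 13 mm above the port's rim while seated and 13 mm below the flat top; z is the cap's axis (up), x points along the white line on its top. Below the knob a stem carries a cross bar; the cap's foot is 38.5 mm below this point. About 120 g
- cap: the same cap, origin 13 mm lower. Starts locked, about 0.1 rad of play. One way (either hand, unknown) it meets a hard stop at once and a light grip slips round it; the other way it turns easily and stops about 1.2 to 1.4 rad from its start. At that stop it lifts straight out; well before it, it lifts only 2 mm. It rests loosely in the port by its own weight and stays as left when let go
- port (a point): centre of the flat rim of the filler neck (48 mm outside diameter), 72 mm above the table, z up, x towards the unit's pump head; the cap's white line points within 0.1 rad of this x while locked. The unit does not move
- pump: the white cooling unit, fixed to the table: a block 215 x 96 mm, 45 mm tall, with the filler neck near one end and a round pump head (68 mm across, 90 mm tall) at 115 mm along x from the neck's axis. Origin on the table right under the port, x towards the pump head
- spare_plug: bystander: brass plug standing on the table, 38 mm across, 28 mm tall; origin under its centre
- socket_cover: bystander: clear plastic socket cover, an open tray 75 x 65 x 14 mm; origin under its centre
- driver: bystander: screwdriver with blue handle, 170 mm long, lying
- memory_stick: bystander: white memory module lying flat, 133 x 32 x 8 mm
- screw_dish: bystander: small steel bowl, 70 mm across, 25 mm tall; origin under its centre
- fan: bystander: white case fan lying flat, 120 x 120 x 25 mm; origin under its centre
- filler_bottle: bystander: white closed bottle with blue cap, 56 mm across, 130 mm tall; origin under its centre
Mind the look-alikes: they are no part of the job. What is meant by the cap is not pink, and is the smaller of those in its own colour.

How it is judged:
By the outcome, as a careful person would: the job done as asked, in the order asked, and still so for the second after the job is handed in, while the arm keeps its last pose, push and grip.
It also fails if it takes over 42 s, if anything falls off the work surface, if the arm or the gripper's body presses on something with over 40 N, if the wrist force passes 120 N, or if a joint passes its speed limit or range.

### The arm

A 6-joint arm with a two-finger parallel gripper is mounted at the origin on the work surface. World frame = base frame: x ahead of the robot, y to its left, z up, the work surface at z = 0. Lengths are in m, angles in rad, forces in N, time in s.
With the tool pointing down it reaches from about 0.3 to 0.775 m from the base axis. Payload 14.6 kg.
Tool frame: the origin (TCP) lies midway between the tips of the shut fingers; the grasp point (between the pads) lies 19 mm behind it (ctrl.tcp_to_grasp is the distance from the TCP to the grasp point, in m); x points along the fingers, y is the direction in which the jaws open and shut, and the axes are right-handed (so a half turn about x gives the same grasp; the last joint's range is limited). The gripper opens to 94 mm and grips with 3 to 60 N. Pads are 16 mm wide; open, the fingers measure 119 mm over their backs; the gripper's body (75 mm by 177 mm) begins 78 mm behind the grasp point.
Start: joints at [1.17, 0.3, 1.521, -0, 1.321, -0.067], TCP at [0.18, 0.52, 0.205] pointing down, gripper open.
Joint ranges: [-3.03, 3.03], [-0.79, 2.21], [0.23, 2.52], [-1.04, 4.18], [0, 3.07], [-2.55, 2.55]. Speed limits (rad/s): [2.22, 2.22, 2.57, 3.14, 3.14, 3.14].

### API

Orientations are given as [roll, pitch, yaw] about the fixed x, y, z axes, in that order (R = Rz(yaw) Ry(pitch) Rx(roll)).
In Python, from station import ctrl gives the robot as it stands.
- The arm moves only by the tool jog_arm, never from a script. Its argument "rows" is one flat list of numbers, 7 for each row, row after row: the shift along the world's x, y, z in m, then the turn, a rotation vector about the world's x, y, z in degrees, then the closure, from 0 (fully open) to 1 (shut). A call has 1 to 8 rows; each row shifts and turns the commanded pose from where the row before left it; what a row does not reach is not made up. A row lasts 1/12 s, in which the tool goes at most 41.7 mm and 7.16 degrees, less where a joint would pass 70% of its speed; a pose out of reach is approached as far as the arm can. A call with a gripper value outside its range is refused whole. The fingers move at their own pace and stop on an object; "squeeze" is the grip in N (left out, the last holds). Time passes only in rows, so rows that do not move let the fingers close. It gives the time, the measured TCP pose, the force and the opening at its end, in the units of the state.
- ctrl.get_obs(): the state, without advancing time (a new reading comes with each control period).
- ctrl.camera(name): name is "scene" or "top"; returns (picture, depth): 384x512x3 uint8, red, green, blue; 384x512 float32, m along the optical axis (not along the pixel's ray), 0 where there is no reading.
- ctrl.camera_model(name): a dict with "K" (3x3 intrinsics, pixels), "dist" ([k1, k2, p1, p2, k3] as OpenCV has them; the pictures are not rectified), "extrinsics" (4x4, takes a point from camera to world coordinates). Camera axes: x right, y down, z forward; pixel columns grow to the right and rows downward; lengths in m; the calibration is good to about 2 mm. A picture is of the moment at which its call begins. camera_model takes no time and is no camera call.
- ctrl.hand_in(): hands the job in, once; it reports no verdict.
The state is a dict: "time_s": time; "qpos": joint angles; "joint_vel": joint speeds; "tau": joint torques, N m; "ee_pos": TCP position; "eef_rot": TCP orientation; "force": force on the tool from outside, world axes, zero at the start; "moment": the same for the moment, N m; "grip_width": finger opening in m.
Only numpy, scipy, OpenCV 4.12 (cv2) and the standard library are available. Lean on these libraries where they do the work, as an engineer would, in place of code of your own. Each camera call takes 0.05 s, during which the arm holds its last target.

## Working session

There is one attempt and no reset: what is moved stays moved. The work goes in short steps, Python scripts to look and compute and a tool call to move; the robot and the scene stay as the last step left them, time stands still between calls to the robot, and variables do not carry over. Pictures are saved under pics/ and viewed, and the job is handed in when it is done.

Besides the shell and the picture viewer there is one more tool, called in YAML: its name, and indented under it one key for each argument. jog_arm: Moves the arm, as the interface text tells. Its arguments: {"type":"object","properties":{"rows":{"type":"array"},"squeeze":{"type":"number"}},"required":["rows"]}

```bash
mkdir -p pics; ls
python3 - <<'E'
from station import ctrl
import cv2,numpy as np
for n in("scene","top"):
    p,d=ctrl.camera(n); cv2.imwrite(f"pics/{n}0.png",p[...,::-1]); np.savez(f"{n}0.npz",p=p,d=d)
    m=ctrl.camera_model(n); print(n,m)
print(ctrl.get_obs(), ctrl.tcp_to_grasp)
E
```

```text
pics
scene {'K': array([[399.30643423,   0.        , 255.13367589],
       [  0.        , 399.30643423, 192.03989646],
       [  0.        ,   0.        ,   1.        ]]), 'dist': array([0.03389322, 0.        , 0.        , 0.        , 0.        ]), 'extrinsics': array([[-0.5209816 ,  0.74187294, -0.42214064,  1.05210545],
       [ 0.85350144,  0.45894453, -0.24678983,  0.29951603],
       [ 0.01065244, -0.4888706 , -0.87229127,  1.08898168],
       [ 0.        ,  0.        ,  0.        ,  1.        ]])}
top {'K': array([[411.75434815,   0.        , 256.02688727],
       [  0.        , 411.75434815, 197.52891077],
       [  0.        ,   0.        ,   1.        ]]), 'dist': array([-0.00687403,  0.        ,  0.        ,  0.        ,  0.        ]), 'extrinsics': array([[-0.01393868, -0.99247488,  0.12165251,  0.42306454],
       [-0.99956305,  0.01700201,  0.02417929,  0.00112631],
       [-0.02606567, -0.12126233, -0.9922782 ,  1.0422169 ],
       [ 0.        ,  0.        ,  0.        ,  1.        ]])}
{'time_s': 0.1, 'qpos': array([ 1.17040165e+00,  3.00451135e-01,  1.52150993e+00, -1.11848130e-06,
        1.32068992e+00, -6.65843880e-02]), 'joint_vel': array([-0.0005222 , -0.003176  , -0.00176961,  0.00201004,  0.00012693,
        0.00084394]), 'tau': array([ 3.11876538e-04, -5.32648122e+01, -3.53284442e+01,  7.09117041e-02,
        2.35450052e-02, -1.26656983e-04]), 'ee_pos': array([0.18010995, 0.5194297 , 0.20492738]), 'eef_rot': array([-1.63635704,  1.569738  , -1.97016705]), 'force': array([ 0.73282254, -0.63381148,  0.00489781]), 'moment': array([-0.03326108, -0.06404299, -0.00518756]), 'grip_width': 0.09408732195874135} 0.0188
```

View pics/scene0.png

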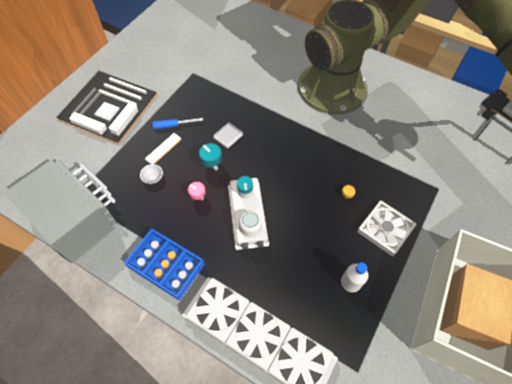

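View pics/top0.png

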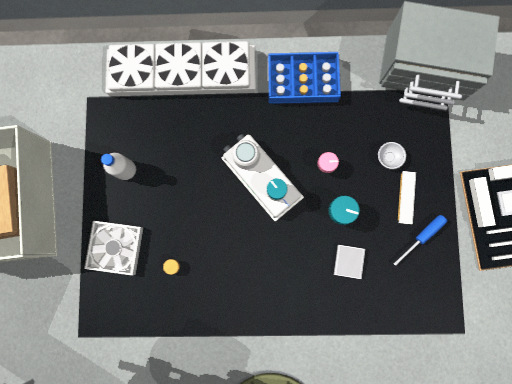

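The cap on the unit is at about (277,189) in top and (245,184) in scene. The larger teal cap at (344,210) and the pink cap at (328,162) are look-alikes. I'll enlarge the cap.

```bash
cat > h.py <<'E'
import numpy as np,cv2
from station import ctrl
def ray(n,u,v):
    m=ctrl.camera_model(n); x=cv2.undistortPoints(np.array([[[u,v]]],float),m["K"],m["dist"])[0,0]
    E=m["extrinsics"]; return E[:3,3],E[:3,:3]@np.array([x[0],x[1],1])
def atz(n,u,v,z):
    o,r=ray(n,u,v); return o+r*(z-o[2])/r[2]
def atd(n,u,v,d):
    o,r=ray(n,u,v); return o+r*d
E
python3 - <<'E'
import numpy as np,cv2
a=np.load("top0.npz")["p"][125:230,210:310,::-1]; b=np.load("scene0.npz")["p"][165:255,210:290,::-1]
cv2.imwrite("pics/c1.png",np.hstack([cv2.resize(a,(400,420),interpolation=2),cv2.resize(b,(373,420),interpolation=2)]))
from h import *
d=np.load("top0.npz")["d"]
for u,v in[(277,189),(280,190),(246,152),(290,210)]: print(atd("top",u,v,d[v,u]))
d=np.load("scene0.npz")["d"]
for u,v in[(245,184),(250,220)]: print(atd("scene",u,v,d[v,u]))
E
```

```text
[ 0.55808105 -0.0247201   0.09653882]
[ 0.5555372  -0.03159377  0.09712591]
[0.64861381 0.04652209 0.09012619]
[ 0.51762836 -0.05928999 -0.00138399]
[ 0.56447824 -0.01995323  0.09646356]
[0.65196652 0.05114699 0.09095697]
```

View pics/c1.png

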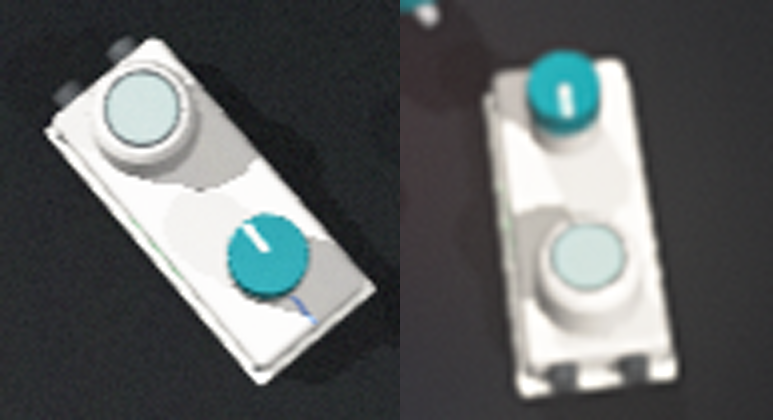

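```bash
cat >> h.py <<'E'
def cap(n,p,d,zt,box):
    hsv=cv2.cvtColor(p,cv2.COLOR_RGB2HSV); u0,u1,v0,v1=box
    P=[];L=[]
    for v in range(v0,v1):
        for u in range(u0,u1):
            h,s,_=hsv[v,u]
            if 80<h<100 and s>110:
                P.append((u,v))
    P=np.array(P)
    (c,r)=cv2.minEnclosingCircle(P.astype(np.float32))
    W=np.array([atd(n,u,v,d[v,u]) for u,v in P]); top=W[np.abs(W[:,2]-zt)<.004]
    cc,rr=cv2.minEnclosingCircle((top[:,:2]*1000).astype(np.float32))
    return len(P),c,r,top.mean(0),len(top),cc,rr
E
python3 - <<'E'
from h import *
for n,box in(("top",(262,292,172,206)),("scene",(232,260,172,200))):
    a=np.load(n+"0.npz"); print(n,cap(n,a["p"],a["d"],.097,box))
print(atz("top",277.25,188.3,.098),atz("scene",246.3,184,.098))
# line ends
print(atz("top",271.8,180.8,.098),atz("top",276.5,187.3,.098))
# pump head top centre
a=atz("top",210+142/4,125+107/4,.09); b=atz("scene",210+587/4.663-400/4.663,165+256/4.667,.09); print(a,b)
E
```

```text
top (304, (276.5, 188.75), 10.359274864196777, array([ 0.55890041, -0.02460916,  0.0968927 ]), 286, (559.4996948242188, -23.56675910949707), 23.725635528564453)
scene (189, (244.99432373046875, 183.96591186523438), 8.578017234802246, array([ 0.56211346, -0.02238119,  0.0957139 ]), 149, (563.047119140625, -21.03171730041504), 24.869325637817383)
[ 0.55949808 -0.02529102  0.098     ] [ 0.56326517 -0.01627987  0.098     ]
[ 0.57729768 -0.01301537  0.098     ] [ 0.561867   -0.02360394  0.098     ]
[0.64927129 0.04770471 0.09      ] [0.65105394 0.05091543 0.09      ]
```

Cap centre is about (0.5605, -0.0225), with its top at z≈0.098. The pump head is 115 mm from it at about 39°, so both match the given sizes. Now I'll move above it at the current height, keeping joint 6 near 0.

jog_arm:
  rows: [0.0159, -0.0226, 0, 0, 0, -2.9, 0, 0.0159, -0.0226, 0, 0, 0, -2.9, 0, 0.0159, -0.0226, 0, 0, 0, -2.9, 0, 0.0159, -0.0226, 0, 0, 0, -2.9, 0, 0.0159, -0.0226, 0, 0, 0, -2.9, 0, 0.0159, -0.0226, 0, 0, 0, -2.9, 0, 0.0159, -0.0226, 0, 0, 0, -2.9, 0, 0.0159, -0.0226, 0, 0, 0, -2.9, 0]
  squeeze: 8

```text
time_s: 0.77
ee_pos: [0.3078, 0.3376, 0.2053]
eef_rot: [-1.684, 1.57, -2.425]
force: [1.4, -0.0, 0.9]
grip_width: 0.094
```

jog_arm:
  rows: [0.0159, -0.0226, 0, 0, 0, -2.9, 0, 0.0159, -0.0226, 0, 0, 0, -2.9, 0, 0.0159, -0.0226, 0, 0, 0, -2.9, 0, 0.0159, -0.0226, 0, 0, 0, -2.9, 0, 0.0159, -0.0226, 0, 0, 0, -2.9, 0, 0.0159, -0.0226, 0, 0, 0, -2.9, 0, 0.0159, -0.0226, 0, 0, 0, -2.9, 0, 0.0159, -0.0226, 0, 0, 0, -2.9, 0]

```text
time_s: 1.43
ee_pos: [0.4351, 0.1567, 0.2053]
eef_rot: [-1.817, 1.571, -2.963]
force: [0.1, 0.4, 0.3]
grip_width: 0.0941
```

jog_arm:
  rows: [0.0159, -0.0226, 0, 0, 0, -2.9, 0, 0.0159, -0.0226, 0, 0, 0, -2.9, 0, 0.0159, -0.0226, 0, 0, 0, -2.9, 0, 0.0159, -0.0226, 0, 0, 0, -2.9, 0, 0.0159, -0.0226, 0, 0, 0, -2.9, 0, 0.0159, -0.0226, 0, 0, 0, -2.9, 0, 0.0159, -0.0226, 0, 0, 0, -2.9, 0, 0, 0, 0, 0, 0, 0, 0]

```text
time_s: 2.1
ee_pos: [0.5473, -0.0034, 0.2047]
eef_rot: [-1.037, 1.57, -2.541]
force: [-0.1, 0.8, -0.0]
grip_width: 0.0943
```

```bash
cat >> h.py <<'E'
from scipy.spatial.transform import Rotation as Ro
def st():
    o=ctrl.get_obs(); R=Ro.from_euler("xyz",o["eef_rot"]).as_matrix()
    print("t",o["time_s"],"q",o["qpos"].round(3),"p",o["ee_pos"].round(4),"F",o["force"].round(2),"M",o["moment"].round(3),"w",round(o["grip_width"],4)); print("x",R[:,0].round(4),"y",R[:,1].round(4),"jawyaw",np.degrees(np.arctan2(R[1,1],R[0,1])).round(2))
E
python3 -c "
from h import *
st()"
```

```text
t 2.1 q [-7.300e-02  2.950e-01  1.529e+00 -1.000e-03  1.318e+00 -1.400e-01] p [ 0.5473 -0.0034  0.2047] F [-0.05  0.81 -0.01] M [-0.097  0.072  0.   ] w 0.0943
x [-7.e-04 -5.e-04 -1.e+00] y [ 9.978e-01  6.680e-02 -7.000e-04] jawyaw 3.83
```

jog_arm:
  rows: [0.0066, -0.0095, 0, 0, 0, 0, 0, 0.0066, -0.0096, 0, 0, 0, 0, 0, 0, 0, -0.03, 0, 0, 0, 0, 0, 0, -0.03, 0, 0, 0, 0, 0, 0, -0.03, 0, 0, 0, 0, 0, 0, -0.02, 0, 0, 0, 0, 0, 0, -0.0197, 0, 0, 0, 0, 0, 0, 0, 0, 0, 0, 0]

```text
time_s: 2.77
ee_pos: [0.5574, -0.019, 0.0722]
eef_rot: [-1.737, 1.565, 3.05]
force: [-0.1, -0.6, 0.3]
grip_width: 0.0938
```

Run:
```python
from h import *
st()
out=[]
for n,(u0,v0) in(("scene",(205,145)),("top",(237,149))):
    p,d=ctrl.camera(n); c=p[v0:v0+80,u0:u0+80,::-1]; out.append(cv2.resize(c,(400,400),interpolation=2))
cv2.imwrite("pics/d1.png",np.hstack(out))
```

```text
t 2.7667 q [-0.1    0.464  1.626 -0.     1.057 -0.174] p [ 0.5574 -0.019   0.0722] F [-0.11 -0.57  0.26] M [-0.008  0.104  0.016] w 0.0938
x [-5.7e-03  5.0e-04 -1.0e+00] y [ 0.9972  0.0741 -0.0057] jawyaw 4.25
```

View pics/d1.png

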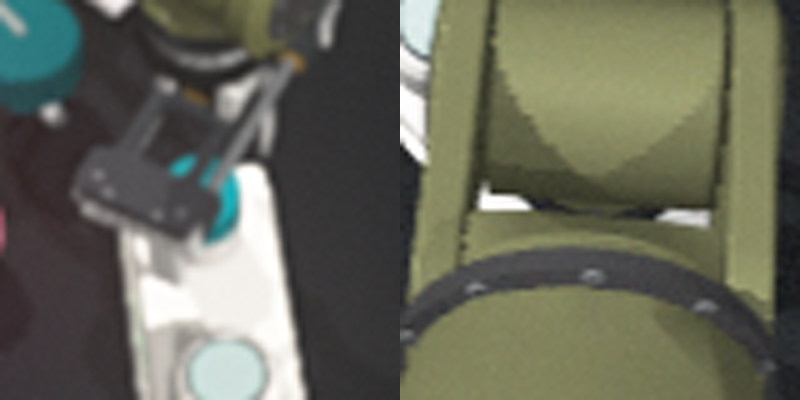

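jog_arm:
  rows: [0, 0, 0, 0, 0, 0, 0, 0, 0, 0, 0, 0, 0, 0]

```text
time_s: 3.03
ee_pos: [0.5599, -0.0193, 0.0773]
eef_rot: [1.402, 1.568, -0.096]
force: [-0.9, 0.2, -0.6]
grip_width: 0.0939
```

```bash
python3 -c "
from h import *
st()"
```

```text
t 3.0333 q [-0.1    0.458  1.622  0.     1.06  -0.173] p [ 0.5599 -0.0193  0.0773] F [-0.89  0.15 -0.55] M [-0.06   0.051 -0.002] w 0.0939
x [ 2.3e-03 -2.0e-04 -1.0e+00] y [0.9973 0.0732 0.0023] jawyaw 4.2
```

jog_arm:
  rows: [0.0005, -0.003, -0.002, 0, 0, 0, 0, 0, 0, 0, 0, 0, 0, 0.2, 0, 0, 0, 0, 0, 0, 0.4, 0, 0, 0, 0, 0, 0, 0.6, 0, 0, 0, 0, 0, 0, 0.6, 0, 0, 0, 0, 0, 0, 0.6, 0, 0, 0, 0, 0, 0, 0.6, 0, 0, 0, 0, 0, 0, 0.6]
  squeeze: 10

```text
time_s: 3.7
ee_pos: [0.5596, -0.0222, 0.0737]
eef_rot: [-2.268, 1.571, 2.517]
force: [0.3, 0.4, 1.0]
grip_width: 0.051
```

```bash
python3 -c "
from h import *
st()"
```

```text
t 3.7 q [-0.105  0.464  1.623  0.     1.055 -0.178] p [ 0.5596 -0.0222  0.0737] F [0.31 0.36 0.98] M [-0.078  0.083  0.025] w 0.051
x [-0.  0. -1.] y [ 0.9973  0.0728 -0.    ] jawyaw 4.18
```

jog_arm:
  rows: [0, 0, 0, 0, 0, 0, 0.7, 0, 0, 0, 0, 0, 0, 0.7, 0, 0, 0, 0, 0, 0, 0.7, 0, 0, 0, 0, 0, 0, 0.7]

```text
time_s: 4.03
ee_pos: [0.5596, -0.0222, 0.0737]
eef_rot: [-3.112, 1.571, 1.673]
force: [0.0, 0.5, 0.2]
grip_width: 0.048
```

```bash
python3 -c "
from h import *
st()"
```

```text
t 4.0333 q [-0.105  0.464  1.623  0.     1.055 -0.178] p [ 0.5596 -0.0222  0.0737] F [0.02 0.54 0.24] M [-0.012 -0.02   0.03 ] w 0.048
x [-0.e+00  1.e-04 -1.e+00] y [ 0.9973  0.0728 -0.    ] jawyaw 4.18
```

Gripped at 48.0 mm, which matches the knob. First I'll try counter-clockwise (+z) gently, 24°.

jog_arm:
  rows: [0, 0, 0, 0, 0, 4, 0.7, 0, 0, 0, 0, 0, 4, 0.7, 0, 0, 0, 0, 0, 4, 0.7]

```text
time_s: 4.28
ee_pos: [0.5596, -0.0223, 0.0738]
eef_rot: [-1.496, 1.571, -2.781]
force: [0.8, 0.3, -0.3]
grip_width: 0.0476
```

```bash
python3 -c "
from h import *
st()"
```

```text
t 4.2833 q [-0.105  0.464  1.623 -0.     1.055 -0.391] p [ 0.5596 -0.0223  0.0738] F [ 0.83  0.26 -0.3 ] M [-0.055  0.052 -0.042] w 0.0476
x [-1.e-04 -0.e+00 -1.e+00] y [ 9.595e-01  2.818e-01 -1.000e-04] jawyaw 16.37
```

jog_arm:
  rows: [0, 0, 0, 0, 0, 4, 0.7, 0, 0, 0, 0, 0, 4, 0.7, 0, 0, 0, 0, 0, 4, 0.7]

```text
time_s: 4.53
ee_pos: [0.5596, -0.0223, 0.0737]
eef_rot: [-1.839, 1.571, -2.915]
force: [0.8, -0.5, 0.3]
grip_width: 0.048
```

```bash
python3 -c "
from h import *
st()
p,d=ctrl.camera('scene');cv2.imwrite('pics/e1.png',cv2.resize(p[150:210,205:285,::-1],(800,600),interpolation=2))"
```

```text
t 4.5333 q [-0.105  0.464  1.623 -0.     1.055 -0.6  ] p [ 0.5596 -0.0223  0.0737] F [ 0.82 -0.47  0.28] M [-0.082 -0.011  0.007] w 0.048
x [-1.e-04 -0.e+00 -1.e+00] y [ 8.799e-01  4.752e-01 -1.000e-04] jawyaw 28.37
```

View pics/e1.png

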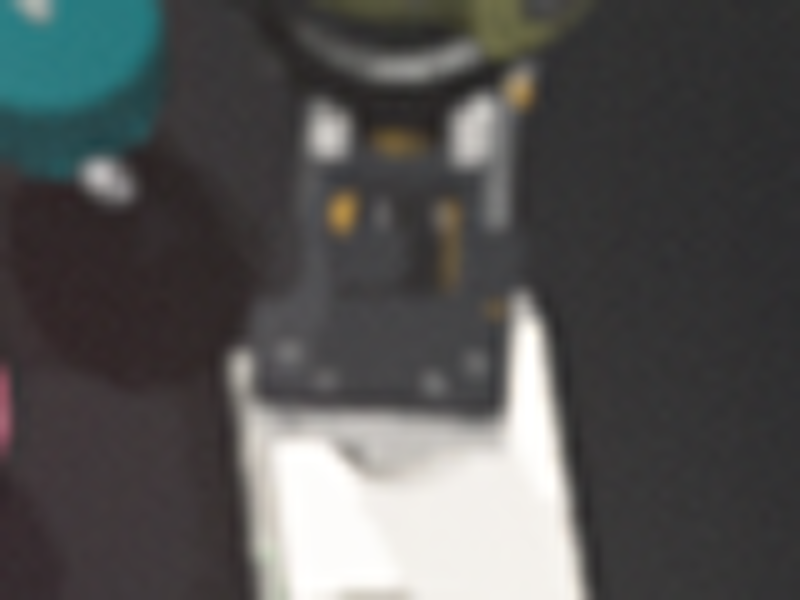

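Mz stays near 0, and slipping at 10 N should give about 0.2 Nm, so this way appears to be free. I'll continue to the stop.

jog_arm:
  rows: [0, 0, 0, 0, 0, 5, 0.7, 0, 0, 0, 0, 0, 5, 0.7, 0, 0, 0, 0, 0, 5, 0.7, 0, 0, 0, 0, 0, 5, 0.7, 0, 0, 0, 0, 0, 5, 0.7]

```text
time_s: 5.0
ee_pos: [0.5596, -0.0223, 0.0738]
eef_rot: [0.325, 1.571, -0.315]
force: [0.3, 0.1, 0.2]
grip_width: 0.0479
```

```bash
python3 -c "
from h import *
st()"
```

```text
t 5.0 q [-0.105  0.464  1.623 -0.     1.055 -1.036] p [ 0.5596 -0.0223  0.0738] F [0.25 0.07 0.21] M [-0.025 -0.011  0.002] w 0.0479
x [ 1.e-04 -0.e+00 -1.e+00] y [0.5974 0.8019 0.    ] jawyaw 53.32
```

jog_arm:
  rows: [0, 0, 0, 0, 0, 4, 0.7, 0, 0, 0, 0, 0, 4, 0.7, 0, 0, 0, 0, 0, 4, 0.7]

```text
time_s: 5.25
ee_pos: [0.5596, -0.0223, 0.0737]
eef_rot: [-2.638, 1.571, -3.07]
force: [-0.1, -0.0, 0.1]
grip_width: 0.0476
```

```bash
python3 -c "
from h import *
st()"
```

```text
t 5.25 q [-0.105  0.464  1.623 -0.     1.055 -1.244] p [ 0.5596 -0.0223  0.0737] F [-0.09 -0.05  0.14] M [ 0.002 -0.002 -0.05 ] w 0.0476
x [-1.e-04 -0.e+00 -1.e+00] y [ 4.184e-01  9.083e-01 -1.000e-04] jawyaw 65.27
```

jog_arm:
  rows: [0, 0, 0, 0, 0, 4, 0.7, 0, 0, 0, 0, 0, 4, 0.7, 0, 0, 0, 0, 0, 4, 0.7]

```text
time_s: 5.5
ee_pos: [0.5596, -0.0224, 0.0738]
eef_rot: [-1.947, 1.571, -2.169]
force: [-1.5, -3.9, 2.6]
grip_width: 0.0477
```

```bash
python3 -c "
from h import *
st()"
```

```text
t 5.5 q [-0.105  0.464  1.623 -0.     1.055 -1.454] p [ 0.5596 -0.0224  0.0738] F [-1.47 -3.9   2.59] M [-0.824  0.52  -0.083] w 0.0477
x [-1.e-04 -2.e-04 -1.e+00] y [ 2.205e-01  9.754e-01 -2.000e-04] jawyaw 77.26
```

Forces appear after 73° (1.275 rad), inside the stated stop range. I'll add a little more turn to seat it on the stop, then lift slightly.

jog_arm:
  rows: [0, 0, 0, 0, 0, 3, 0.7, 0, 0, 0, 0, 0, 3, 0.7, 0, 0, 0, 0, 0, 0, 0.7]

```text
time_s: 5.75
ee_pos: [0.5592, -0.0228, 0.0737]
eef_rot: [-2.435, 1.57, -2.553]
force: [-3.3, -3.1, 1.2]
grip_width: 0.0478
```

```bash
python3 -c "
from h import *
st()"
```

```text
t 5.75 q [-1.060e-01  4.630e-01  1.623e+00 -1.000e-03  1.056e+00 -1.558e+00] p [ 0.5592 -0.0228  0.0737] F [-3.3  -3.13  1.21] M [-0.774  0.689 -0.088] w 0.0478
x [-1.e-03 -6.e-04 -1.e+00] y [ 1.18e-01  9.93e-01 -8.00e-04] jawyaw 83.22
```

jog_arm:
  rows: [0, 0, 0.001, 0, 0, 0, 0.7, 0, 0, 0.002, 0, 0, 0, 0.7, 0, 0, 0.002, 0, 0, 0, 0.7, 0, 0, 0.001, 0, 0, 0, 0.7, 0, 0, 0, 0, 0, 0, 0.7]
  squeeze: 16

```text
time_s: 6.17
ee_pos: [0.5594, -0.0222, 0.0799]
eef_rot: [-2.984, 1.57, -3.104]
force: [-4.3, -1.8, -0.2]
grip_width: 0.0478
```

```bash
python3 -c "
from h import *
st()"
```

```text
t 6.1667 q [-0.105  0.455  1.619 -0.     1.068 -1.556] p [ 0.5594 -0.0222  0.0799] F [-4.26 -1.8  -0.21] M [-0.315  0.843 -0.042] w 0.0478
x [-5.e-04 -0.e+00 -1.e+00] y [ 1.193e-01  9.929e-01 -1.000e-04] jawyaw 83.15
```

jog_arm:
  rows: [0, 0, 0.003, 0, 0, 0, 0.7, 0, 0, 0.004, 0, 0, 0, 0.7, 0, 0, 0.004, 0, 0, 0, 0.7, 0, 0, 0.004, 0, 0, 0, 0.7, 0, 0, 0.003, 0, 0, 0, 0.7, 0, 0, 0, 0, 0, 0, 0.7]
  squeeze: 20

```text
time_s: 6.67
ee_pos: [0.5601, -0.0223, 0.0988]
eef_rot: [0.032, 1.569, -0.087]
force: [-0.4, -0.0, -1.1]
grip_width: 0.0476
```

```bash
python3 -c "
from h import *
st()
p,d=ctrl.camera('scene');cv2.imwrite('pics/f1.png',cv2.resize(p[140:215,200:300,::-1],(800,600),interpolation=2))"
```

```text
t 6.6667 q [-0.105  0.431  1.605  0.     1.104 -1.557] p [ 0.5601 -0.0223  0.0988] F [-0.35 -0.02 -1.05] M [ 0.057 -0.002  0.012] w 0.0476
x [ 1.7e-03 -1.0e-04 -1.0e+00] y [1.188e-01 9.929e-01 1.000e-04] jawyaw 83.18
```

View pics/f1.png

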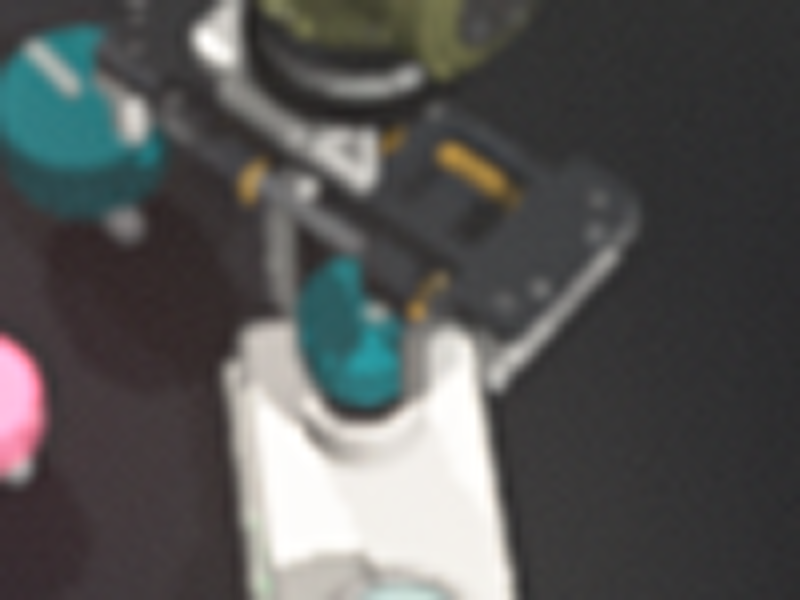

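The cap is held and has risen above the neck, and Fz = -1.05 N matches its 1.2 N weight. I'll keep lifting, for about 85 mm in all.

jog_arm:
  rows: [0, 0, 0.006, 0, 0, 0, 0.7, 0, 0, 0.009, 0, 0, 0, 0.7, 0, 0, 0.01, 0, 0, 0, 0.7, 0, 0, 0.01, 0, 0, 0, 0.7, 0, 0, 0.01, 0, 0, 0, 0.7, 0, 0, 0.009, 0, 0, 0, 0.7, 0, 0, 0.006, 0, 0, 0, 0.7, 0, 0, 0, 0, 0, 0, 0.7]

```text
time_s: 7.38
ee_pos: [0.5601, -0.0223, 0.1594]
eef_rot: [0.006, 1.569, -0.113]
force: [0.8, 0.7, -1.2]
grip_width: 0.0474
```

jog_arm:
  rows: [0, 0, 0, 0, 0, 0, 0.7, 0, 0, 0, 0, 0, 0, 0.7, 0, 0, 0, 0, 0, 0, 0.7, 0, 0, 0, 0, 0, 0, 0.7, 0, 0, 0, 0, 0, 0, 0.7, 0, 0, 0, 0, 0, 0, 0.7]

```text
time_s: 7.88
ee_pos: [0.5596, -0.0222, 0.1576]
eef_rot: [3.108, 1.57, 2.989]
force: [0.1, -0.4, -1.2]
grip_width: 0.0477
```

```bash
python3 -c "
from h import *
st()
p,d=ctrl.camera('scene');cv2.imwrite('pics/g1.png',cv2.resize(p[110:230,180:340,::-1],(800,600),interpolation=2));np.savez('g.npz',p=p,d=d)
p,d=ctrl.camera('top');cv2.imwrite('pics/g2.png',p[...,::-1])
st()"
```

```text
t 7.8833 q [-0.105  0.365  1.55   0.     1.227 -1.557] p [ 0.5596 -0.0222  0.1576] F [ 0.12 -0.44 -1.22] M [ 0.014  0.046 -0.023] w 0.0477
x [-3.e-04  0.e+00 -1.e+00] y [0.1189 0.9929 0.    ] jawyaw 83.17
t 7.9833 q [-0.105  0.365  1.55  -0.     1.227 -1.557] p [ 0.5596 -0.0223  0.1576] F [-0.29 -0.76 -0.61] M [ 0.031  0.046 -0.023] w 0.0474
x [-2.e-04  0.e+00 -1.e+00] y [ 0.1188  0.9929 -0.    ] jawyaw 83.17
```

View pics/g1.png

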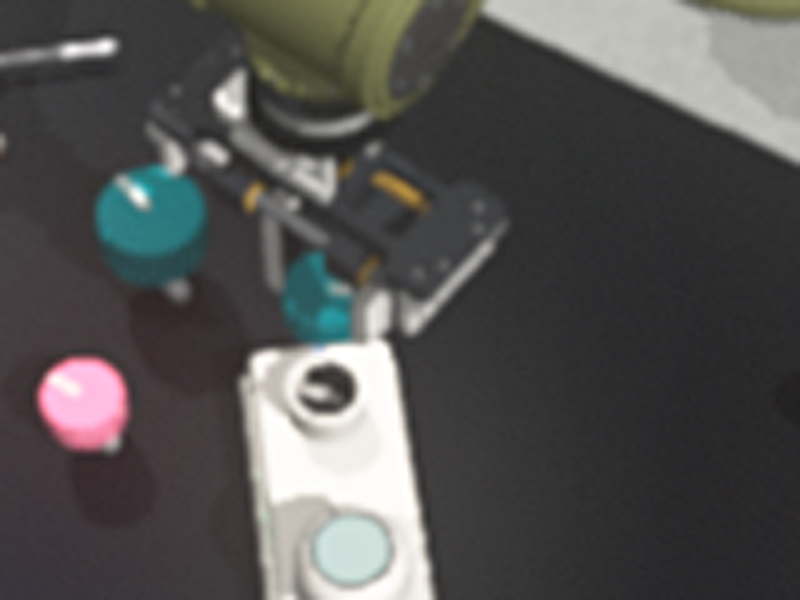

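View pics/g2.png

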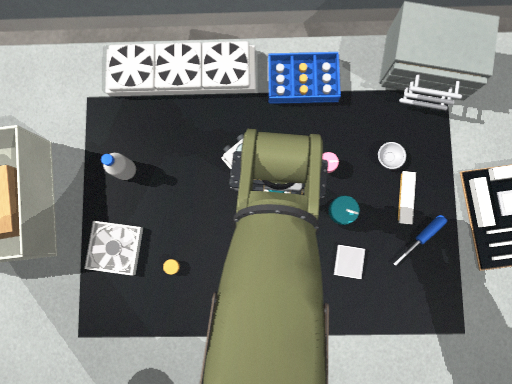

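The port is empty at crop (325,388), and the cap is held above it with the bystanders unmoved. Last, a depth check of the cap's height before handing in.

```bash
python3 -c "
from h import *
a=np.load('g.npz');p,d=a['p'],a['d'];h=cv2.cvtColor(p,cv2.COLOR_RGB2HSV)
W=np.array([atd('scene',u,v,d[v,u]) for v in range(158,180) for u in range(235,255) if 80<h[v,u,0]<100 and h[v,u,1]>110 and d[v,u]>0])
print(len(W),W.min(0),W.max(0),np.median(W,0),np.percentile(W[:,2],[5,50,95]))
"
```

```text
159 [ 0.4406628  -0.10863371 -0.00493636] [ 5.87558669e-01 -4.28024503e-04  1.83477371e-01] [ 0.57254049 -0.02296668  0.17869083] [0.16599312 0.17869083 0.18181505]
```

```bash
python3 -c "
from h import *
st(); print(ctrl.hand_in())"
```

```text
t 7.9833 q [-0.105  0.365  1.55  -0.     1.227 -1.557] p [ 0.5596 -0.0223  0.1576] F [-0.29 -0.76 -0.61] M [ 0.031  0.046 -0.023] w 0.0474
x [-2.e-04  0.e+00 -1.e+00] y [ 0.1188  0.9929 -0.    ] jawyaw 83.17
the job is handed in; nothing more can be done
None
```

The teal cap is off the cooling unit and was handed in at 8.0 s, held upright in the gripper above the open port.

- **Direction:** I gripped the knob at 10 N (48 mm opening) and turned counter-clockwise first. That way turned freely, with almost no twisting moment, until it met the stop at about 73° (1.28 rad). I never tried clockwise, because the first direction was the one that gave.
- **Lift:** The cap then came straight up, 84 mm in all. I raised the grip to 20 N for this.
- **Last checks:**
  - Depth readings put the cap's top at z ≈ 0.182 m, so its foot is about 58 mm above the rim.
  - The scene picture shows the port empty.
  - The bystanders look unmoved by eye; I did not measure them.
  - The tool points vertically and the opening is 47.4 mm.
  - The final vertical force reading was noisy: -0.6 N, and -1.2 N just before. The cap's weight should give about -1.2 N.

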